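# Switch the grinding-ball sorter to its right-hand chute

### The arm

A 7-joint arm with a two-finger parallel gripper is mounted at the origin on a cart in front of the work surface, level with it; the furniture and walls round the work are solid. World frame = base frame: x ahead of the robot, y to its left, z up, the work surface at z = 0. Lengths are in m, angles in degrees, forces in N, time in s.
With the tool pointing down it reaches from about 0.425 to 0.975 m from the base axis. Payload 16.7 kg.
Tool frame: the origin (TCP) lies at the very end of the fingers, on their centre line; the grasp point (between the pads) lies 19 mm behind it; z points along the fingers, y is the direction in which the jaws open and shut (so a half turn about z gives the same grasp; the last joint's range is limited). The gripper opens to 85 mm and grips with 20 to 120 N. Pads are 22 mm wide; open, the fingers measure 114 mm over their backs; the gripper's body (76 mm by 85 mm) begins 54 mm behind the grasp point. The pads swing forward as they close: fully open they stand 13 mm farther back than shut.
Start: joints at [57.153, 24.414, 4.234, 92.017, -1.954, 63.644, -3.845], TCP at [0.278, -0.615, 0.231] pointing down, gripper open.
Joint ranges: [-163.25, 163.25], [-28.42, 122.38], [-70.27, 78.77], [12.13, 141.07], [-58.53, 238.53], [9.26, 117.41], [-156.51, 156.51]. Speed limits (degrees/s): [108.29, 108.29, 136.94, 136.94, 172.46, 172.46, 172.46].

### API

Orientations are given as [roll, pitch, yaw] about the fixed x, y, z axes, in that order (R = Rz(yaw) Ry(pitch) Rx(roll)).
In Python, from cell import arm, cams, ticket gives the robot as it stands. The module is installed in compiled form; this text tells all that it offers.
- The arm moves only by the tool step_arm, never from a script. Its argument "plan" is a list of rows, each an object of numbers: "dx", "dy", "dz": the shift along the tool's x, y, z in units of 25 mm (1.0 is 25 mm); "wx", "wy", "wz": the turn, a rotation vector about the tool's x, y, z in units of 6 degrees (1.0 is 6 degrees); "claw": the opening, from -1 (shut) to 1 (fully open), so that 0 is half open. In form: [{"dx": .., "dy": .., "dz": .., "wx": .., "wy": .., "wz": .., "claw": ..}, ...]. A call has 1 to 8 rows; each row shifts and turns the commanded pose from where the row before left it, along the tool's axes as they then stand; what a row does not reach is not made up. A row lasts 1/12 s, in which the tool goes at most 41.7 mm and 7.16 degrees, less where a joint would pass 70% of its speed; a pose out of reach is approached as far as the arm can. A call is refused whole if a number of a shift passes 1 or a number of a turn 1, either way. A call with a gripper value outside its range is refused whole. The fingers move at their own pace and stop on an object; "grip_force" is the grip in N (left out, the last holds). Time passes only in rows, so rows that do not move let the fingers close. It gives the time, the measured TCP pose, the force and the opening at its end, in the units of the state.
- arm.observe(): the state, without advancing time (a new reading comes with each control period).
- cams.read_camera(name): name is "scene" or "top" or "wrist"; returns the picture (420x560x3 uint8, red, green, blue); there is no depth.
- cams.camera_info(name): a dict with "fx", "fy", "cx", "cy" (pixels), "position" and "rotation" of the camera in the world; the wrist camera has in their place "T_tool_cam" (4x4, takes a point from camera to tool coordinates, whose origin is the TCP and whose axes are the flange's). Camera axes: x right, y up, looking along -z (the intrinsics and any distortion apply to the point x, -y, -z); pixel columns grow to the right and rows downward; lengths in m; the calibration is good to about 2 mm. A picture is of the moment at which its call begins: read the wrist's pose just before it. camera_info takes no time and is no camera call.
- ticket.finish_job(): hands the job in, once; it reports no verdict.
The state is a dict: "time": time; "joint_positions": joint angles; "qd": joint speeds; "joint_torque": joint torques, N m; "eef_pos": TCP position; "tool_rot": TCP orientation; "ft_force": force on the tool from outside, world axes, zero at the start; "ft_torque": the same for the moment, N m; "gripper_width": finger opening in m.
Only numpy, scipy, OpenCV 4.12 (cv2) and the standard library are available. Lean on these libraries where they do the work, as an engineer would, in place of code of your own. Each camera call takes 0.05 s, during which the arm holds its last target. There are 200 camera calls.

### The job

The seesaw gate of the grinding-ball sorter now leans to the left-hand chute (as seen from the robot): push the raised right-hand end down until the gate is rocked fully over to the right. Then push the upright plate of the feed pusher all the way in, so that both steel balls roll over the gate and down into the right-hand catch pocket. Do not touch the balls themselves, leave the gate leaning right, and leave the vials and the tube fitting where they stand.

Things in the scene. Friction and masses are not known exactly. Their poses are not given: they have to be found in the camera images.
- sorter: Fixed sorter, grey frame and bare aluminium, 213 mm (x) by 392 mm (y), 165 mm high. Origin on the bench under the gate's middle; x points away from the robot along the feed, y to the left chute, z up; yaw within 0.25 rad. Feed rail on the robot's side (x -170 to -28 mm, |y| under 16 mm, wall tops z = 114 mm); the gate crosses at x = 0; a chute falls outward at each end to a catch pocket.
- gate (a joint): Tilt of the seesaw gate (aluminium trough 50 mm in x, 150 mm in y) in rad about the sorter's x axis; pivot at x = 0, y = 0, z = 70 mm of the sorter. 0 is level; it starts negative (left, +y end down, right end raised); +0.26 is fully over to the right against its stop, -0.26 fully left. Stays where it is left (friction 0.06 Nm: 1 to 2 N at a tab moves it).
- tab_right (a point): Middle of the top of the right press tab: flat ribbed ledge 42 mm (x) by 40 mm (y), 4 mm thick, behind the trough's tall far lip, flush with the lip's top. With the gate level it lies 47 mm in +x, 58 mm in -y and 36 mm above the pivot (sorter axes); it turns with the gate: from fully left to fully right it sinks 30 mm and swings 19 mm outward. Free space above and below.
- tab_left (a point): The same on the left tab (58 mm in +y).
- pusher (a joint): Travel of the feed pusher in m along the sorter's +x (it also climbs 0.07 of that): starts between 0 and 0.006, all the way in is 0.054. Slides with friction of about 1.2 N and stays where it is left.
- push_plate (a point): Middle of the robot-side face of the pusher's upright steel plate, 50 mm wide (y), 50 mm tall (25 mm below to 25 mm above this point), 5 mm thick, facing the sorter's -x. Its lower edge stands about 5 mm above the feed rail's walls; push it towards +x from the robot's side, where the space above the rail is free. The balls lie ahead of it, lower, between the rail's walls.
- ball_0: Bright steel grinding ball, 20 mm across, 33 g, lying in the feed rail next to the pusher's block (rotates as it rolls).
- ball_1: The same, ahead of the first, nearer the gate. When the pusher goes in the balls pass a crest 45 mm before the gate's middle and roll down onto the gate.
- ball_0_center (a point): Centre of ball_0.
- ball_1_center (a point): Centre of ball_1.
- catch_right (a point): Middle of the floor of the right-hand (-y) catch pocket, 54 mm (x) by 35 mm (y), walls about 45 mm high, at the foot of the right chute, 8 mm above the bench. A caught ball's centre lies 10 mm above that floor.
- catch_left (a point): The same of the left-hand (+y) pocket.
- vial_0: Bystander: small glass sample vial with a black screw cap, 27 mm across, 56 mm tall, standing loose on the bench; origin at the centre of its underside.
- vial_3: Bystander: small glass sample vial with a white screw cap, 23 mm across, 46 mm tall, standing loose on the bench; origin at the centre of its underside.
- vial_4: Bystander: larger glass sample vial with a black screw cap, 33 mm across, 70 mm tall, standing loose on the bench; origin at the centre of its underside.
- fitting_0: Bystander: small red tube fitting, 14 mm across, 22 mm tall, standing loose on the bench; origin at the centre of its underside.

How it is judged (in metres and radians):
On the way, in this order (a step that is already met when the one before it is completed fails the run):
1. the gate is rocked over to the right while both balls still lie in the feed rail (value of joint gate above 0.2 rad and x of each of ball_0_center, ball_1_center in the frame of sorter below -0.045 m), for 0.2 s.
2. both balls are in the right-hand catch pocket (y of ball_0_center in the frame of sorter between -0.19 and -0.145 m and x of ball_0_center in the frame of sorter between -0.035 and 0.035 m and z of each of ball_0_center, ball_1_center in the frame of sorter below 0.03 m and y of ball_1_center in the frame of sorter between -0.19 and -0.145 m and x of ball_1_center in the frame of sorter between -0.035 and 0.035 m), for 0.2 s.
At the end, for the whole second after the job is handed in: Both balls rest in the right-hand catch pocket (centres inside its walls and below 30 mm, slower than 0.05 m/s), the gate leans right (more than 0.2 rad) and the pusher is in (more than 45 mm) (all of step 2 and linear speed of each of ball_0, ball_1 below 0.05 m/s and value of joint gate above 0.2 rad and value of joint pusher above 0.045 m); the robot touches nothing.
It fails at once if a ball is touched or carried by the robot (contact force between any of the fingers, the arm and ball_0 above 0.2 N or contact force between any of the fingers, the arm and ball_1 above 0.2 N).
It fails at once if a ball is lifted above the rail (height (world z) of any of ball_0_center, ball_1_center above 0.14 m).
It fails at once if a vial or the fitting is moved by more than 20 mm (distance of any of vial_0, vial_3, vial_4, fitting_0 from where it was at the start of the episode above 0.02 m).
It also fails if it takes over 45 s, if anything falls off the work surface, if the arm or the gripper's body presses on something with over 40 N, if the wrist force passes 120 N, or if a joint passes its speed limit or range.

## Working session

There is one attempt and no reset: what is moved stays moved. The work goes in short steps, Python scripts to look and compute and a tool call to move; the robot and the scene stay as the last step left them, time stands still between calls to the robot, and variables do not carry over. Pictures are saved under pics/ and viewed, about 8 in all and at most 12, crops included, and the job is handed in when it is done.

Besides the shell and the picture viewer there is one more tool, called in YAML: its name, and indented under it one key for each argument. step_arm: Moves the arm, as the interface text tells. Its arguments: {"type":"object","properties":{"plan":{"type":"array"},"grip_force":{"type":"number"}},"required":["plan"]}

```bash
mkdir -p pics; python3 - <<'E'
from cell import arm, cams
import cv2, numpy as np
s=arm.observe(); print({k:np.round(v,4).tolist() for k,v in s.items()})
for n in ("scene","top"):
    i=cams.camera_info(n); print(n,i)
    cv2.imwrite(f"pics/{n}0.png",cv2.cvtColor(cams.read_camera(n),cv2.COLOR_RGB2BGR))
print(cams.camera_info("wrist"))
E
```

```text
{'time': 0.0, 'joint_positions': [57.1541, 24.4485, 4.2309, 92.0538, -1.9543, 63.6452, -3.8454], 'qd': [-0.0831, 0.0289, -0.0397, -0.0051, 0.0051, -0.011, -0.0437], 'joint_torque': [0.0009, -94.9827, 3.7619, -46.3504, 0.0194, 0.0101, -0.0], 'eef_pos': [0.2774, -0.6149, 0.2306], 'tool_rot': [-179.9247, 0.0048, 24.2777], 'ft_force': [-0.4719, -0.341, -0.2199], 'ft_torque': [0.0092, -0.0018, 0.0133], 'gripper_width': 0.0857}
scene {'fx': 417.13673331587995, 'fy': 417.13673331587995, 'cx': 277.963027620488, 'cy': 204.868730721392, 'position': array([ 0.10655023, -0.61043255,  0.56427607]), 'rotation': array([ 61.6075642 ,   1.32357646, -34.23204941])}
top {'fx': 527.7912138575704, 'fy': 527.7912138575704, 'cx': 286.43930437861866, 'cy': 213.1521136971999, 'position': array([0.42491287, 0.0702074 , 1.14827797]), 'rotation': array([  8.05051505,   1.96558223, -90.35468099])}
{'fx': 339.65232029241906, 'fy': 339.65232029241906, 'cx': 272.6950120263671, 'cy': 210.89135824993537, 'T_tool_cam': array([[-2.83887498e-04,  9.64139364e-01,  2.65396317e-01,
         6.72699759e-02],
       [ 9.99999956e-01,  2.50940304e-04,  1.58050650e-04,
        -6.50733924e-04],
       [ 8.57842204e-05,  2.65396351e-01, -9.64139393e-01,
        -1.43027332e-01],
       [ 0.00000000e+00,  0.00000000e+00,  0.00000000e+00,
         1.00000000e+00]])}
```

View pics/scene0.png

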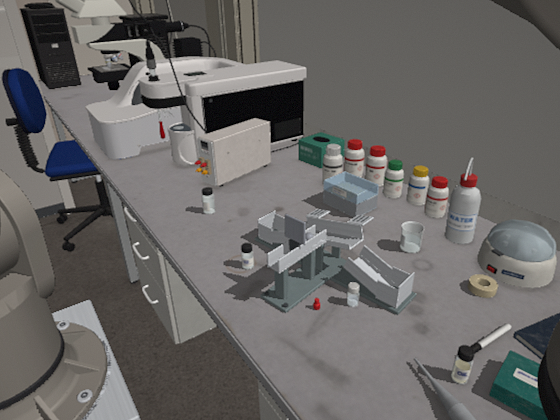

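View pics/top0.png

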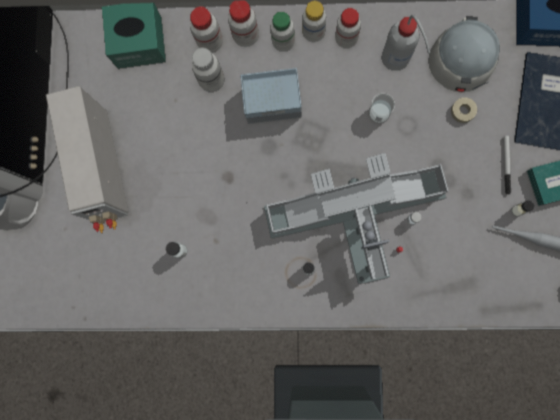

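Both views show the sorter: in top around (356,200), with tabs at (322,180) and (377,166); in scene around (325,255). Next I'll zoom in on both.

```bash
python3 - <<'E'
import cv2
for n,(x,y,w,h) in {"top":(260,145,195,145),"scene":(235,180,190,140)}.items():
    c=cv2.imread(f"pics/{n}0.png")[y:y+h,x:x+w]
    cv2.imwrite(f"pics/{n}0c.png",cv2.resize(c,None,fx=4,fy=4,interpolation=cv2.INTER_CUBIC))
E
```

```text
(no output)
```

View pics/top0c.png

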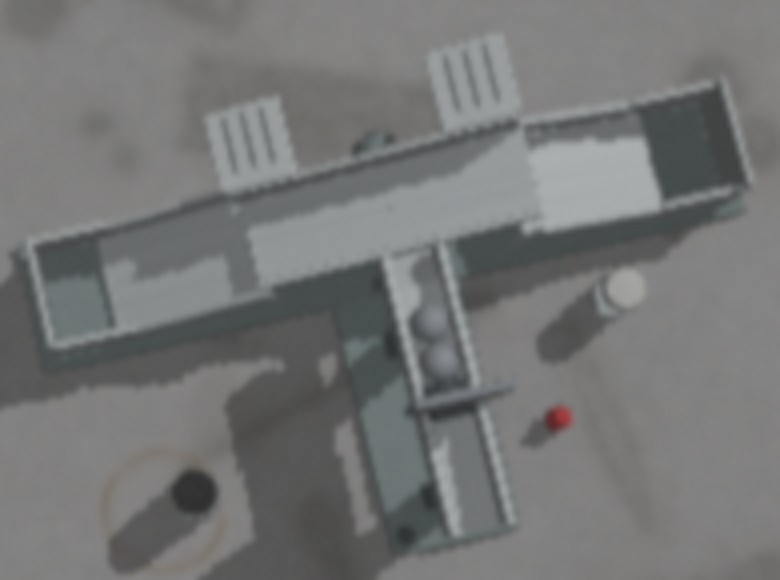

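View pics/scene0c.png

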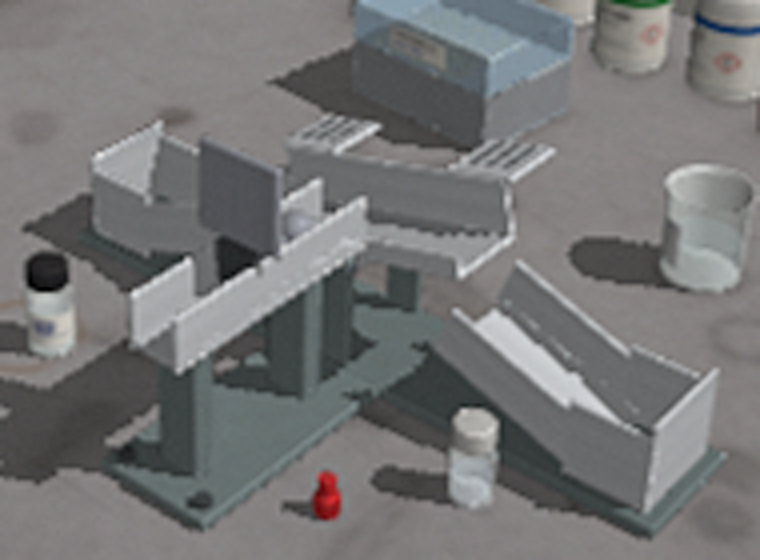

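Top crop: right tab centre at (474,84), left tab at (251,143), plate edge-on from (415,405) to (512,388), balls at (431,321) and (441,361). Scene crop: tabs at (506,159) and (333,133), plate face corners (200,137) to (277,255). I'll triangulate these.

```bash
cat > h.py <<'E'
from cell import arm, cams
import numpy as np, cv2
from scipy.spatial.transform import Rotation as R
OFF={"top":(260,145),"scene":(235,180)}
def ray(n,uv):
    i=cams.camera_info(n); u,v=uv
    d=np.array([(u-i["cx"])/i["fx"],-(v-i["cy"])/i["fy"],-1])
    return np.array(i["position"]), R.from_euler("xyz",i["rotation"],degrees=True).apply(d/np.linalg.norm(d))
def crop(n,uv,f=4): return [(c+.5)/f-.5+o for c,o in zip(uv,OFF[n])]
def tri(a,b):
    (p,d),(q,e)=a,b
    t=np.linalg.lstsq(np.c_[d,-e],q-p,rcond=None)[0]
    x,y=p+t[0]*d,q+t[1]*e
    return (x+y)/2, np.linalg.norm(x-y)
def onplane(r,z): p,d=r; return p+d*(z-p[2])/d[2]
E
python3 - <<'E'
from h import *
P={"tabR":((474,84),(506,159)),"tabL":((251,143),(333,133)),
"plTL":((415,407),(200,137)),"plTR":((512,389),(280,172)),
"pockRfar":((722,80),(718,370)),"pockRnear":((748,185),(650,435)),
"pockLfar":((28,243),(160,123)),"pockLnear":((50,347),(93,160)),
"railL":((455,537),(133,293)),"railR":((513,523),(177,325)),"red":((558,418),(327,497))}
Q={}
for k,(t,s) in P.items():
    Q[k],e=tri(ray("top",crop("top",t)),ray("scene",crop("scene",s))); print(k,Q[k].round(4),"miss",round(e,4))
mid=sum(Q[k] for k in P if k.startswith("pock"))/4
l=(Q["pockLfar"]+Q["pockLnear"]-Q["pockRfar"]-Q["pockRnear"])/2
yaw=np.arctan2(-l[0],l[1]); t=Q["tabL"]-Q["tabR"]
print("mid",mid.round(4),"len",np.linalg.norm(l).round(4),"yaw",yaw,"tab yaw",np.arctan2(-t[0],t[1]),"gate",-np.arctan2(-t[2],np.hypot(t[0],t[1])))
Rz=R.from_euler("z",yaw); o=np.r_[mid[:2],0]
for k in Q: print(k,Rz.inv().apply(Q[k]-o).round(4))
for k,uv in {"b1":(431,321),"b0":(441,361)}.items():
    print(k,Rz.inv().apply(onplane(ray("top",crop("top",uv)),.112)-o).round(4))
E
```

```text
tabR [ 0.6651 -0.0788  0.1182] miss 0.0022
tabL [0.6412 0.032  0.0918] miss 0.0002
plTL [ 0.5    -0.0389  0.1695] miss 0.0002
plTR [ 0.5099 -0.0851  0.1683] miss 0.0042
pockRfar [ 0.6786 -0.2159  0.06  ] miss 0.0016
pockRnear [ 0.6222 -0.2267  0.0551] miss 0.0021
pockLfar [0.5968 0.1473 0.0612] miss 0.0022
pockLnear [0.5418 0.1364 0.0592] miss 0.0009
railL [ 0.4422 -0.063   0.1162] miss 0.0025
railR [ 0.4483 -0.0914  0.1122] miss 0.0012
red [ 0.5058 -0.1329  0.01  ] miss 0.0002
mid [ 0.6099 -0.0397  0.0589] len 0.3722 yaw 0.21975076857107673 tab yaw 0.21323425736988463 gate -0.2283661572363938
tabR [ 0.0454 -0.0502  0.1182]
tabL [0.0462 0.0632 0.0918]
plTL [-0.1071  0.0248  0.1695]
plTR [-0.1075 -0.0225  0.1683]
pockRfar [ 0.0287 -0.187   0.06  ]
pockRnear [-0.0287 -0.1852  0.0551]
pockLfar [0.028  0.1854 0.0612]
pockLnear [-0.028   0.1867  0.0592]
railL [-0.1687  0.0138  0.1162]
railR [-0.1689 -0.0153  0.1122]
red [-0.1218 -0.0683  0.01  ]
b1 [-0.0648 -0.0005  0.112 ]
b0 [-0.0851 -0.0004  0.112 ]
```

Measurements agree with the text: plate top 0.169, rail walls 0.114, right tab top 0.118, yaw about 12.5°, origin about (0.610, -0.040). First I'll shut the gripper and align the tool with the sorter. After that dx is sorter +x, dy is sorter -y and dz is down.

step_arm:
  plan:
    - {"wz":0.98,"claw":-1}
    - {"wz":0.98,"claw":-1}
    - {"claw":-1}
    - {"dx":0.5,"dy":-0.5,"claw":-1}
    - {"dx":1,"dy":-0.9,"claw":-1}
    - {"dx":1,"dy":-0.9,"claw":-1}
    - {"dx":1,"dy":-0.9,"claw":-1}
    - {"claw":-1}

```text
schema error: expected keys dx, dy, dz, wx, wy, wz, claw
```

step_arm:
  plan:
    - {"dx":0,"dy":0,"dz":0,"wx":0,"wy":0,"wz":0.98,"claw":-1}
    - {"dx":0,"dy":0,"dz":0,"wx":0,"wy":0,"wz":0.98,"claw":-1}
    - {"dx":0,"dy":0,"dz":0,"wx":0,"wy":0,"wz":0,"claw":-1}
    - {"dx":0.5,"dy":-0.5,"dz":0,"wx":0,"wy":0,"wz":0,"claw":-1}
    - {"dx":1,"dy":-0.9,"dz":0,"wx":0,"wy":0,"wz":0,"claw":-1}
    - {"dx":1,"dy":-0.9,"dz":0,"wx":0,"wy":0,"wz":0,"claw":-1}
    - {"dx":1,"dy":-0.9,"dz":0,"wx":0,"wy":0,"wz":0,"claw":-1}
    - {"dx":0,"dy":0,"dz":0,"wx":0,"wy":0,"wz":0,"claw":-1}

```text
time: 0.77
eef_pos: [0.3506, -0.5126, 0.2311]
tool_rot: [-179.9, -0.1, 13.1]
ft_force: [1.7, -0.4, -0.9]
gripper_width: 0.0001
```

step_arm:
  plan:
    - {"dx":1,"dy":-0.9,"dz":0,"wx":0,"wy":0,"wz":0,"claw":-1}
    - {"dx":1,"dy":-0.9,"dz":0,"wx":0,"wy":0,"wz":0,"claw":-1}
    - {"dx":1,"dy":-0.9,"dz":0,"wx":0,"wy":0,"wz":0,"claw":-1}
    - {"dx":1,"dy":-0.9,"dz":0,"wx":0,"wy":0,"wz":0,"claw":-1}
    - {"dx":1,"dy":-0.9,"dz":0,"wx":0,"wy":0,"wz":0,"claw":-1}
    - {"dx":1,"dy":-0.9,"dz":0,"wx":0,"wy":0,"wz":0,"claw":-1}
    - {"dx":1,"dy":-0.9,"dz":0,"wx":0,"wy":0,"wz":0,"claw":-1}
    - {"dx":0,"dy":0,"dz":0,"wx":0,"wy":0,"wz":0,"claw":-1}

```text
time: 1.43
eef_pos: [0.4864, -0.3202, 0.2312]
tool_rot: [-179.9, -0.1, 13.2]
ft_force: [0.4, 0.1, -0.7]
gripper_width: -0.0002
```

```bash
cat >> h.py <<'E'
O=np.array([0.6099,-0.0397,0]); RZ=R.from_euler("z",0.218)
def st():
    s=arm.observe(); print("sorter tcp",RZ.inv().apply(np.array(s["eef_pos"])-O).round(4),"rot",np.round(s["tool_rot"],2),"F",RZ.inv().apply(s["ft_force"]).round(2),"t",round(s["time"],2))
E
python3 -c "from h import *; st()"
```

```text
sorter tcp [-0.1812 -0.2472  0.2312] rot [-1.799e+02 -1.000e-01  1.317e+01] F [ 0.38  0.02 -0.69] t 1.43
```

step_arm:
  plan:
    - {"dx":1,"dy":-0.9,"dz":0,"wx":0,"wy":0,"wz":0.1,"claw":-1}
    - {"dx":1,"dy":-0.9,"dz":0,"wx":0,"wy":0,"wz":0,"claw":-1}
    - {"dx":1,"dy":-0.9,"dz":0,"wx":0,"wy":0,"wz":0,"claw":-1}
    - {"dx":1,"dy":-0.9,"dz":0,"wx":0,"wy":0,"wz":0,"claw":-1}
    - {"dx":1,"dy":-0.9,"dz":0,"wx":0,"wy":0,"wz":0,"claw":-1}
    - {"dx":1,"dy":-0.9,"dz":0,"wx":0,"wy":0,"wz":0,"claw":-1}
    - {"dx":1,"dy":-0.9,"dz":0,"wx":0,"wy":0,"wz":0,"claw":-1}
    - {"dx":0,"dy":0,"dz":0,"wx":0,"wy":0,"wz":0,"claw":-1}

```text
time: 2.1
eef_pos: [0.6239, -0.129, 0.231]
tool_rot: [-179.8, -0.1, 12.5]
ft_force: [-0.6, 0.6, -0.1]
gripper_width: -0.0001
```

step_arm:
  plan:
    - {"dx":1,"dy":-0.8,"dz":0,"wx":0,"wy":0,"wz":0,"claw":-1}
    - {"dx":1,"dy":-0.8,"dz":0,"wx":0,"wy":0,"wz":0,"claw":-1}
    - {"dx":0,"dy":0,"dz":0.8,"wx":0,"wy":0,"wz":0,"claw":-1}
    - {"dx":0,"dy":0,"dz":0.8,"wx":0,"wy":0,"wz":0,"claw":-1}
    - {"dx":0,"dy":0,"dz":0.8,"wx":0,"wy":0,"wz":0,"claw":-1}
    - {"dx":0,"dy":0,"dz":0,"wx":0,"wy":0,"wz":0,"claw":-1}
    - {"dx":0,"dy":0,"dz":0,"wx":0,"wy":0,"wz":0,"claw":-1}

```text
time: 2.68
eef_pos: [0.6608, -0.0868, 0.1707]
tool_rot: [-180.0, 0.1, 12.0]
ft_force: [0.6, 0.9, 0.3]
gripper_width: 0.0002
```

```bash
python3 -c "from h import *; st()"
```

```text
sorter tcp [ 0.0395 -0.057   0.1707] rot [-1.7996e+02  1.1000e-01  1.2030e+01] F [0.76 0.79 0.32] t 2.68
```

step_arm:
  plan:
    - {"dx":0.3,"dy":-0.2,"dz":0,"wx":0,"wy":0,"wz":0,"claw":-1}
    - {"dx":0,"dy":0,"dz":0.7,"wx":0,"wy":0,"wz":0,"claw":-1}
    - {"dx":0,"dy":0,"dz":0.6,"wx":0,"wy":0,"wz":0,"claw":-1}
    - {"dx":0,"dy":0,"dz":0.4,"wx":0,"wy":0,"wz":0,"claw":-1}
    - {"dx":0,"dy":0,"dz":0,"wx":0,"wy":0,"wz":0,"claw":-1}

```text
time: 3.1
eef_pos: [0.6675, -0.0798, 0.1279]
tool_rot: [-180.0, 0.1, 12.0]
ft_force: [0.5, 0.4, -1.1]
gripper_width: 0.0001
```

```bash
python3 - <<'E'
from h import *
st()
a=cv2.cvtColor(cams.read_camera("scene"),cv2.COLOR_RGB2BGR)[160:320,225:435]
cv2.imwrite("pics/s1.png",cv2.resize(a,None,fx=3.5,fy=3.5,interpolation=cv2.INTER_CUBIC))
E
```

```text
sorter tcp [ 0.0475 -0.0516  0.1279] rot [-1.7997e+02  7.0000e-02  1.1960e+01] F [ 0.62  0.25 -1.09] t 3.1
```

View pics/s1.png

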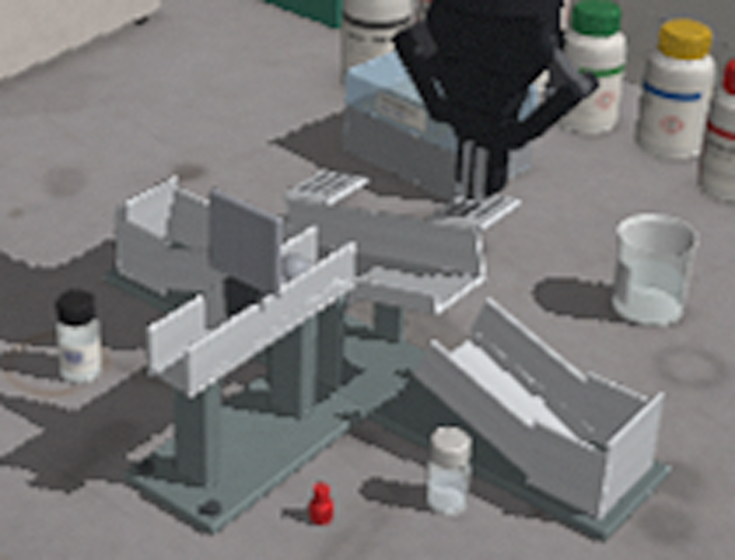

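The picture shows the shut fingertips at (480,197), just above the right tab at (480,208), with the balls and plate untouched. Now I'll press down and outward.

step_arm:
  plan:
    - {"dx":0,"dy":0.05,"dz":0.3,"wx":0,"wy":0,"wz":0,"claw":-1}
    - {"dx":0,"dy":0.1,"dz":0.2,"wx":0,"wy":0,"wz":0,"claw":-1}
    - {"dx":0,"dy":0.1,"dz":0.2,"wx":0,"wy":0,"wz":0,"claw":-1}
    - {"dx":0,"dy":0.1,"dz":0.2,"wx":0,"wy":0,"wz":0,"claw":-1}
    - {"dx":0,"dy":0.1,"dz":0.2,"wx":0,"wy":0,"wz":0,"claw":-1}
    - {"dx":0,"dy":0.1,"dz":0.1,"wx":0,"wy":0,"wz":0,"claw":-1}
    - {"dx":0,"dy":0,"dz":0,"wx":0,"wy":0,"wz":0,"claw":-1}

```text
time: 3.73
eef_pos: [0.6701, -0.0943, 0.0979]
tool_rot: [-180.0, 0.1, 11.9]
ft_force: [0.5, -0.4, 0.4]
gripper_width: 0.0001
```

```bash
python3 -c "from h import *; st()"
```

```text
sorter tcp [ 0.047  -0.0663  0.0979] rot [-1.7998e+02  7.0000e-02  1.1880e+01] F [ 0.41 -0.52  0.44] t 3.73
```

step_arm:
  plan:
    - {"dx":0,"dy":0.05,"dz":0.15,"wx":0,"wy":0,"wz":0,"claw":-1}
    - {"dx":0,"dy":0,"dz":0.1,"wx":0,"wy":0,"wz":0,"claw":-1}
    - {"dx":0,"dy":0,"dz":0,"wx":0,"wy":0,"wz":0,"claw":-1}

```text
time: 3.98
eef_pos: [0.6707, -0.095, 0.0921]
tool_rot: [-180.0, 0.0, 11.9]
ft_force: [0.0, -0.9, 0.3]
gripper_width: 0.0
```

```bash
python3 -c "from h import *; st()"
```

```text
sorter tcp [ 0.0474 -0.0671  0.0921] rot [-1.800e+02  2.000e-02  1.191e+01] F [-0.17 -0.9   0.33] t 3.98
```

step_arm:
  plan:
    - {"dx":0,"dy":0,"dz":0.1,"wx":0,"wy":0,"wz":0,"claw":-1}
    - {"dx":0,"dy":0,"dz":0,"wx":0,"wy":0,"wz":0,"claw":-1}

```text
time: 4.15
eef_pos: [0.6711, -0.0949, 0.0907]
tool_rot: [180.0, -0.0, 11.9]
ft_force: [-3.5, -2.1, 10.1]
gripper_width: -0.0001
```

```bash
python3 - <<'E'
from h import *
st()
a=cv2.cvtColor(cams.read_camera("scene"),cv2.COLOR_RGB2BGR)[160:320,225:435]
cv2.imwrite("pics/s2.png",cv2.resize(a,None,fx=3.5,fy=3.5,interpolation=cv2.INTER_CUBIC))
E
```

```text
sorter tcp [ 0.0478 -0.0671  0.0907] rot [ 1.7998e+02 -4.0000e-02  1.1920e+01] F [-3.88 -1.24 10.14] t 4.15
```

View pics/s2.png

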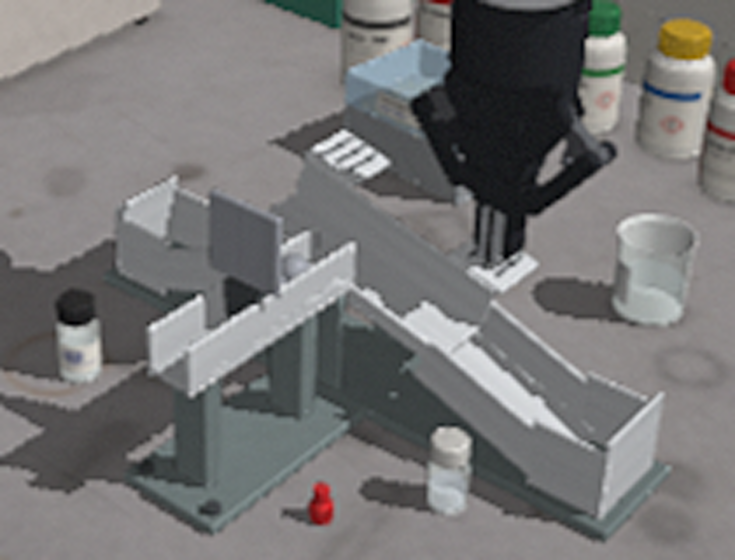

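The gate now leans fully right: the force jumped to 10 N at the stop, and the tab height of 0.09 matches. Both balls are still in the rail. Next I'll lift and move behind the plate.

step_arm:
  plan:
    - {"dx":0,"dy":0,"dz":-0.8,"wx":0,"wy":0,"wz":0,"claw":-1}
    - {"dx":0,"dy":0,"dz":-1,"wx":0,"wy":0,"wz":0,"claw":-1}
    - {"dx":0,"dy":0,"dz":-1,"wx":0,"wy":0,"wz":0,"claw":-1}
    - {"dx":0,"dy":0,"dz":-1,"wx":0,"wy":0,"wz":0,"claw":-1}
    - {"dx":0,"dy":0,"dz":-1,"wx":0,"wy":0,"wz":0,"claw":-1}
    - {"dx":0,"dy":0,"dz":-1,"wx":0,"wy":0,"wz":0,"claw":-1}
    - {"dx":0,"dy":0,"dz":0,"wx":0,"wy":0,"wz":0,"claw":-1}

```text
time: 4.78
eef_pos: [0.6728, -0.0946, 0.2405]
tool_rot: [179.9, -0.4, 11.9]
ft_force: [0.9, -0.2, 0.6]
gripper_width: -0.0001
```

step_arm:
  plan:
    - {"dx":-1,"dy":-0.3,"dz":0,"wx":0,"wy":0,"wz":0,"claw":-1}
    - {"dx":-1,"dy":-0.3,"dz":0,"wx":0,"wy":0,"wz":0,"claw":-1}
    - {"dx":-1,"dy":-0.3,"dz":0,"wx":0,"wy":0,"wz":0,"claw":-1}
    - {"dx":-1,"dy":-0.3,"dz":0,"wx":0,"wy":0,"wz":0,"claw":-1}
    - {"dx":-1,"dy":-0.3,"dz":0,"wx":0,"wy":0,"wz":0,"claw":-1}
    - {"dx":-1,"dy":-0.4,"dz":0,"wx":0,"wy":0,"wz":0,"claw":-1}
    - {"dx":-1,"dy":-0.4,"dz":0,"wx":0,"wy":0,"wz":0,"claw":-1}
    - {"dx":-1,"dy":-0.4,"dz":0,"wx":0,"wy":0,"wz":0,"claw":-1}

```text
time: 5.45
eef_pos: [0.4597, -0.0696, 0.2348]
tool_rot: [-180.0, -0.0, 11.9]
ft_force: [0.2, 0.4, 0.6]
gripper_width: 0.0
```

step_arm:
  plan:
    - {"dx":-0.2,"dy":0,"dz":0,"wx":0,"wy":0,"wz":-0.1,"claw":-1}
    - {"dx":0,"dy":0,"dz":0,"wx":0,"wy":0,"wz":0,"claw":-1}
    - {"dx":0,"dy":0,"dz":0,"wx":0,"wy":0,"wz":0,"claw":-1}

```text
time: 5.7
eef_pos: [0.4569, -0.0711, 0.2354]
tool_rot: [180.0, -0.1, 12.5]
ft_force: [-0.1, -0.0, 0.4]
gripper_width: -0.0001
```

```bash
python3 -c "from h import *; st()"
```

```text
sorter tcp [-0.1562  0.0025  0.2354] rot [ 1.7998e+02 -7.0000e-02  1.2520e+01] F [-0.13  0.01  0.41] t 5.7
```

step_arm:
  plan:
    - {"dx":0,"dy":0.05,"dz":0.9,"wx":0,"wy":0,"wz":0,"claw":-1}
    - {"dx":0,"dy":0,"dz":1,"wx":0,"wy":0,"wz":0,"claw":-1}
    - {"dx":0,"dy":0,"dz":1,"wx":0,"wy":0,"wz":0,"claw":-1}
    - {"dx":0,"dy":0,"dz":0.8,"wx":0,"wy":0,"wz":0,"claw":-1}
    - {"dx":0,"dy":0,"dz":0,"wx":0,"wy":0,"wz":0,"claw":-1}
    - {"dx":0,"dy":0,"dz":0,"wx":0,"wy":0,"wz":0,"claw":-1}

```text
time: 6.2
eef_pos: [0.4569, -0.0722, 0.1421]
tool_rot: [-179.9, 0.1, 12.5]
ft_force: [-0.1, 0.1, 0.7]
gripper_width: -0.0002
```

```bash
python3 - <<'E'
from h import *
st()
a=cv2.cvtColor(cams.read_camera("scene"),cv2.COLOR_RGB2BGR)[160:320,225:435]
cv2.imwrite("pics/s3.png",cv2.resize(a,None,fx=3.5,fy=3.5,interpolation=cv2.INTER_CUBIC))
E
```

```text
sorter tcp [-0.1564  0.0014  0.1421] rot [-1.7995e+02  1.1000e-01  1.2530e+01] F [-0.06  0.09  0.67] t 6.2
```

View pics/s3.png

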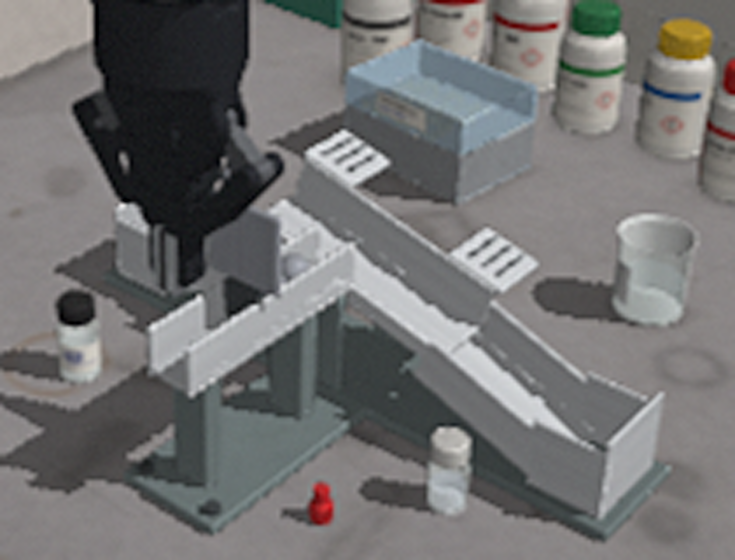

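The gate stays right and the fingers stand behind the plate at (180,270) with free space. Now I'll push.

step_arm:
  plan:
    - {"dx":0.5,"dy":0,"dz":0,"wx":0,"wy":0,"wz":0,"claw":-1}
    - {"dx":0.5,"dy":0,"dz":0,"wx":0,"wy":0,"wz":0,"claw":-1}
    - {"dx":0.2,"dy":0,"dz":0,"wx":0,"wy":0,"wz":0,"claw":-1}
    - {"dx":0.15,"dy":0,"dz":0,"wx":0,"wy":0,"wz":0,"claw":-1}
    - {"dx":0.15,"dy":0,"dz":0,"wx":0,"wy":0,"wz":0,"claw":-1}
    - {"dx":0.15,"dy":0,"dz":-0.01,"wx":0,"wy":0,"wz":0,"claw":-1}
    - {"dx":0.15,"dy":0,"dz":-0.01,"wx":0,"wy":0,"wz":0,"claw":-1}
    - {"dx":0.15,"dy":0,"dz":-0.01,"wx":0,"wy":0,"wz":0,"claw":-1}

```text
time: 6.92
eef_pos: [0.5042, -0.0618, 0.1434]
tool_rot: [-180.0, 0.0, 12.5]
ft_force: [-3.0, 0.9, 0.7]
gripper_width: -0.0001
```

step_arm:
  plan:
    - {"dx":0.15,"dy":0,"dz":-0.01,"wx":0,"wy":0,"wz":0,"claw":-1}
    - {"dx":0.15,"dy":0,"dz":-0.01,"wx":0,"wy":0,"wz":0,"claw":-1}
    - {"dx":0.15,"dy":0,"dz":-0.01,"wx":0,"wy":0,"wz":0,"claw":-1}
    - {"dx":0.15,"dy":0,"dz":-0.01,"wx":0,"wy":0,"wz":0,"claw":-1}
    - {"dx":0.15,"dy":0,"dz":-0.01,"wx":0,"wy":0,"wz":0,"claw":-1}
    - {"dx":0.15,"dy":0,"dz":-0.01,"wx":0,"wy":0,"wz":0,"claw":-1}
    - {"dx":0.15,"dy":0,"dz":-0.01,"wx":0,"wy":0,"wz":0,"claw":-1}
    - {"dx":0,"dy":0,"dz":0,"wx":0,"wy":0,"wz":0,"claw":-1}

```text
time: 7.58
eef_pos: [0.5306, -0.0558, 0.1451]
tool_rot: [-180.0, -0.0, 12.5]
ft_force: [0.2, 0.1, -0.4]
gripper_width: 0.0001
```

```bash
python3 -c "from h import *; st()"
```

```text
sorter tcp [-0.0809  0.0014  0.1451] rot [-1.7999e+02 -3.0000e-02  1.2530e+01] F [ 0.17  0.03 -0.41] t 7.58
```

step_arm:
  plan:
    - {"dx":0.15,"dy":0,"dz":-0.01,"wx":0,"wy":0,"wz":0,"claw":-1}
    - {"dx":0.15,"dy":0,"dz":-0.01,"wx":0,"wy":0,"wz":0,"claw":-1}
    - {"dx":0.1,"dy":0,"dz":-0.01,"wx":0,"wy":0,"wz":0,"claw":-1}
    - {"dx":0.1,"dy":0,"dz":0,"wx":0,"wy":0,"wz":0,"claw":-1}
    - {"dx":0,"dy":0,"dz":0,"wx":0,"wy":0,"wz":0,"claw":-1}

```text
time: 8.0
eef_pos: [0.5426, -0.0532, 0.1459]
tool_rot: [-180.0, -0.0, 12.5]
ft_force: [-1.2, 0.6, 0.0]
gripper_width: 0.0002
```

```bash
python3 -c "from h import *; st()"
```

```text
sorter tcp [-0.0686  0.0014  0.1459] rot [-1.800e+02 -3.000e-02  1.253e+01] F [-1.04  0.83  0.03] t 8.0
```

step_arm:
  plan:
    - {"dx":0.1,"dy":0,"dz":0,"wx":0,"wy":0,"wz":0,"claw":-1}
    - {"dx":0.08,"dy":0,"dz":0,"wx":0,"wy":0,"wz":0,"claw":-1}
    - {"dx":0,"dy":0,"dz":0,"wx":0,"wy":0,"wz":0,"claw":-1}

```text
time: 8.25
eef_pos: [0.5459, -0.0525, 0.1457]
tool_rot: [-180.0, 0.1, 12.5]
ft_force: [-5.6, -1.3, 3.6]
gripper_width: -0.0002
```

```bash
python3 - <<'E'
from h import *
st()
a=cv2.cvtColor(cams.read_camera("scene"),cv2.COLOR_RGB2BGR)[160:320,225:435]
cv2.imwrite("pics/s4.png",cv2.resize(a,None,fx=3.5,fy=3.5,interpolation=cv2.INTER_CUBIC))
E
```

```text
sorter tcp [-0.0653  0.0013  0.1457] rot [-1.7999e+02  9.0000e-02  1.2510e+01] F [-5.75 -0.07  3.64] t 8.25
```

View pics/s4.png

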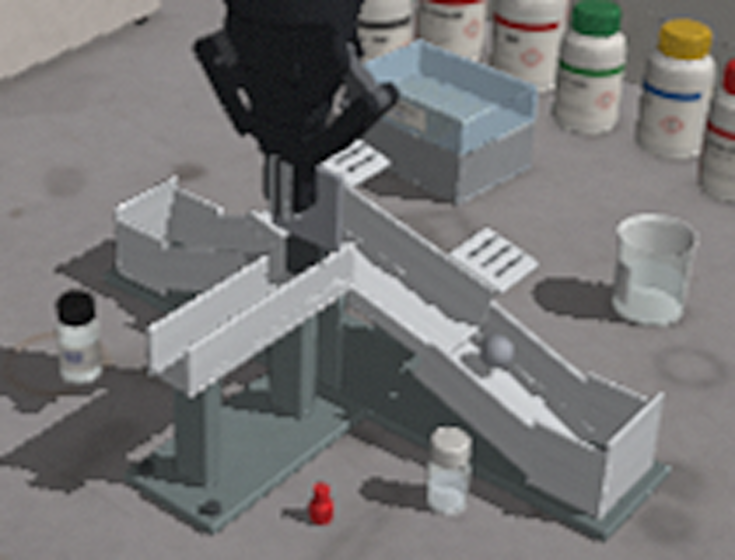

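The pusher has reached its stop (5.8 N) and one ball at (497,350) is rolling down the right chute. I'll back off and lift clear, then look from both cameras.

step_arm:
  plan:
    - {"dx":-0.4,"dy":0,"dz":0,"wx":0,"wy":0,"wz":0,"claw":-1}
    - {"dx":-1,"dy":0,"dz":0,"wx":0,"wy":0,"wz":0,"claw":-1}
    - {"dx":-1,"dy":0,"dz":0,"wx":0,"wy":0,"wz":0,"claw":-1}
    - {"dx":0,"dy":0,"dz":-1,"wx":0,"wy":0,"wz":0,"claw":-1}
    - {"dx":0,"dy":0,"dz":-1,"wx":0,"wy":0,"wz":0,"claw":-1}
    - {"dx":0,"dy":0,"dz":-1,"wx":0,"wy":0,"wz":0,"claw":-1}
    - {"dx":0,"dy":0,"dz":-1,"wx":0,"wy":0,"wz":0,"claw":-1}
    - {"dx":0,"dy":0,"dz":0,"wx":0,"wy":0,"wz":0,"claw":-1}

```text
time: 8.97
eef_pos: [0.4894, -0.0656, 0.2504]
tool_rot: [179.9, -0.4, 12.5]
ft_force: [0.6, -0.6, -0.1]
gripper_width: 0.0
```

step_arm:
  plan:
    - {"dx":0,"dy":-1,"dz":0,"wx":0,"wy":0,"wz":0,"claw":-1}
    - {"dx":0,"dy":-1,"dz":0,"wx":0,"wy":0,"wz":0,"claw":-1}
    - {"dx":0,"dy":-1,"dz":0,"wx":0,"wy":0,"wz":0,"claw":-1}
    - {"dx":0,"dy":-1,"dz":0,"wx":0,"wy":0,"wz":0,"claw":-1}
    - {"dx":0,"dy":-1,"dz":0,"wx":0,"wy":0,"wz":0,"claw":-1}
    - {"dx":0,"dy":-1,"dz":0,"wx":0,"wy":0,"wz":0,"claw":-1}
    - {"dx":0,"dy":0,"dz":0,"wx":0,"wy":0,"wz":0,"claw":-1}
    - {"dx":0,"dy":0,"dz":0,"wx":0,"wy":0,"wz":0,"claw":-1}

```text
time: 9.63
eef_pos: [0.4548, 0.0819, 0.2457]
tool_rot: [180.0, -0.0, 12.7]
ft_force: [-0.2, 0.3, 0.1]
gripper_width: -0.0003
```

```bash
python3 - <<'E'
from h import *
st()
im={}
for n,(x,y,w,h) in {"top":(255,140,200,150),"scene":(235,180,200,150)}.items():
    a=cv2.cvtColor(cams.read_camera(n),cv2.COLOR_RGB2BGR); cv2.imwrite(f"pics/{n}5.png",a)
    im[n]=cv2.resize(a[y:y+h,x:x+w],None,fx=4,fy=4,interpolation=cv2.INTER_CUBIC)
    cv2.imwrite(f"pics/{n}5c.png",im[n])
E
```

```text
sorter tcp [-0.1252  0.1522  0.2457] rot [ 1.800e+02 -2.000e-02  1.266e+01] F [-0.1   0.37  0.07] t 9.63
```

View pics/top5c.png

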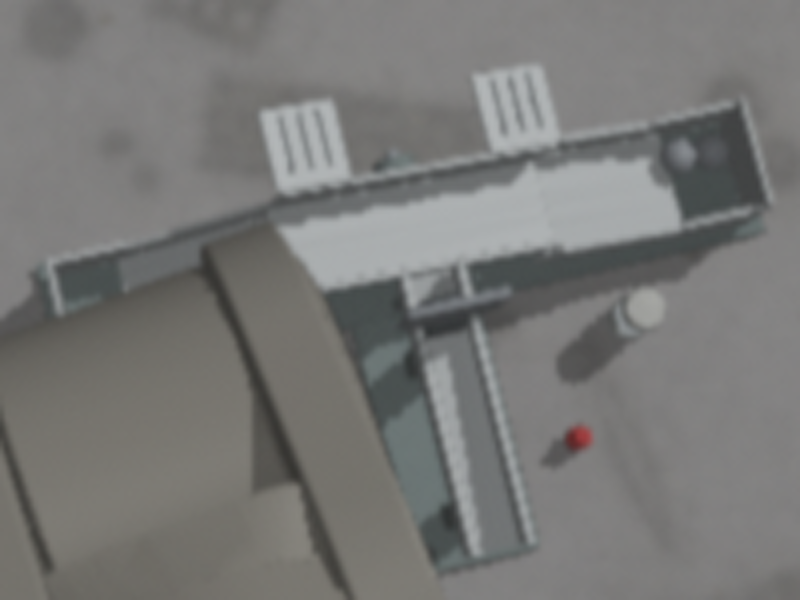

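View pics/scene5c.png

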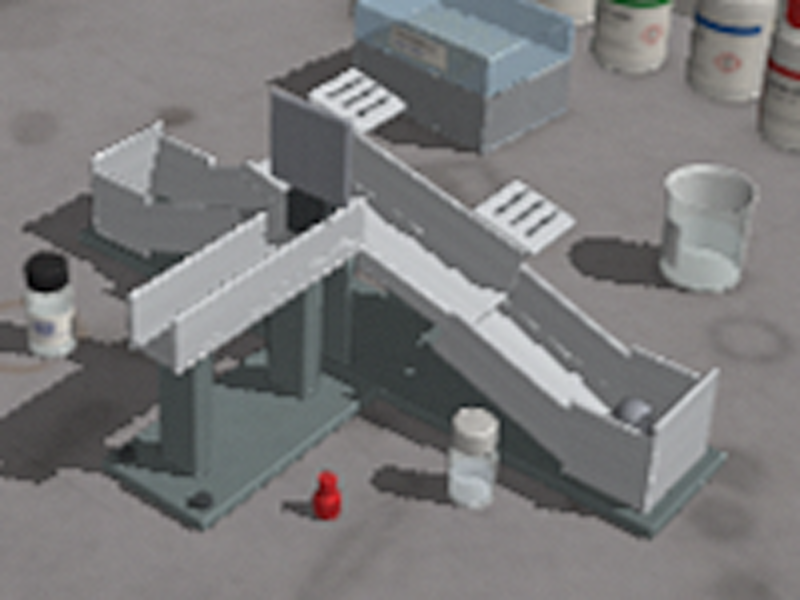

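Two balls show in the right pocket of the top crop, at (681,153) and (713,150). The vial and the fitting on this side are unmoved. I'll let it settle, then measure the balls, the plate and the gate.

step_arm:
  plan:
    - {"dx":0,"dy":0,"dz":-0.5,"wx":0,"wy":0,"wz":0,"claw":-1}
    - {"dx":0,"dy":0,"dz":0,"wx":0,"wy":0,"wz":0,"claw":-1}
    - {"dx":0,"dy":0,"dz":0,"wx":0,"wy":0,"wz":0,"claw":-1}
    - {"dx":0,"dy":0,"dz":0,"wx":0,"wy":0,"wz":0,"claw":-1}
    - {"dx":0,"dy":0,"dz":0,"wx":0,"wy":0,"wz":0,"claw":-1}
    - {"dx":0,"dy":0,"dz":0,"wx":0,"wy":0,"wz":0,"claw":-1}
    - {"dx":0,"dy":0,"dz":0,"wx":0,"wy":0,"wz":0,"claw":-1}
    - {"dx":0,"dy":0,"dz":0,"wx":0,"wy":0,"wz":0,"claw":-1}

```text
time: 10.4
eef_pos: [0.4552, 0.081, 0.2582]
tool_rot: [-180.0, 0.0, 12.5]
ft_force: [-0.9, -0.6, -0.4]
gripper_width: 0.0002
```

```bash
python3 - <<'E'
from h import *
OFF["top"]=(255,140); L=lambda p:RZ.inv().apply(p-O).round(4)
for k,uv in {"bA":(681,153),"bB":(713,150)}.items(): print(k,L(onplane(ray("top",crop("top",uv)),.018)))
for k,(t,s) in {"tabR":((516,107),(525,215)),"tabL":((306,146),(357,99)),"plTL":((413,312),(270,88)),"plTR":((511,294),(352,130))}.items():
    p,e=tri(ray("top",crop("top",t)),ray("scene",crop("scene",s))); print(k,L(p),round(e,4))
old=cv2.imread("pics/top5.png").astype(int); a=cv2.cvtColor(cams.read_camera("top"),cv2.COLOR_RGB2BGR)
print("pocket diff vs before",np.abs(a.astype(int)-old)[155:205,415:452].max())
cv2.imwrite("pics/p6.png",cv2.resize(a[155:205,395:452],None,fx=10,fy=10,interpolation=cv2.INTER_CUBIC))
b=cv2.imread("pics/scene0.png").astype(int); c=cv2.cvtColor(cams.read_camera("scene"),cv2.COLOR_RGB2BGR).astype(int)
for n,(x,y,w,h) in {"v0":(240,242,15,28),"v3":(346,281,15,27),"red":(312,297,10,14),"v4":(200,186,17,29)}.items():
    print(n,np.abs(b-c)[y:y+h,x:x+w].mean().round(2))
E
```

```text
bA [ 0.0149 -0.1596  0.018 ]
bB [ 0.0125 -0.1768  0.018 ]
tabR [ 0.0462 -0.0651  0.0897] 0.0
tabL [0.0451 0.0465 0.1202] 0.0002
plTL [-0.0546  0.0234  0.1756] 0.0033
plTR [-0.0545 -0.0253  0.1692] 0.001
pocket diff vs before 2
v0 6.03
v3 2.54
red 2.09
v4 2.79
```

View pics/p6.png

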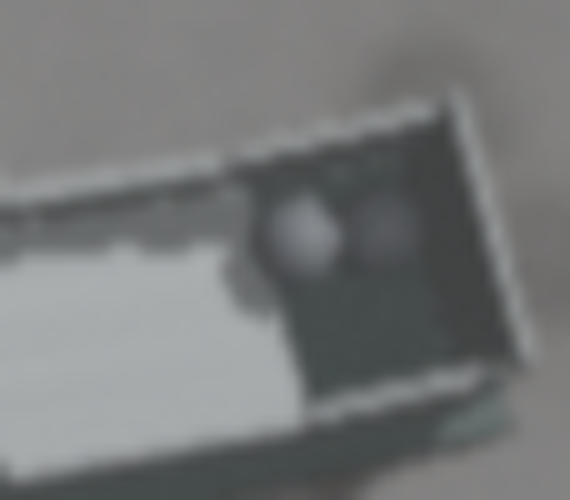

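```bash
python3 -c "
from cell import ticket; print(ticket.finish_job())"
```

```text
the job is handed in; nothing more can be done
None
```

I rocked the gate fully right by pressing its right tab, then pushed the feed plate in to its stop. Both balls rolled into the right-hand pocket, and I handed the job in at about 10.5 s. No verdict is reported.

Last checks, in the sorter's frame:
- **Balls:** centres are at about (0.015, -0.160) and (0.013, -0.177), inside the pocket. They did not move between two pictures about 0.8 s apart. The measured gap between centres is 17 mm where touching balls should show 20 mm. I put this down to pixel error on the shaded ball, and it leaves both inside the limits.
- **Gate:** the tabs stand at 0.090 m and 0.120 m, which gives a tilt of about +0.26 rad.
- **Pusher:** the plate moved about 53 mm and ended against its stop at 5.8 N. One top corner of the plate read about 6 mm higher than the other (ray miss 3 mm).
- **Vials and fitting:** they look unmoved in the scene camera. vial_0's patch changed slightly more than the others, probably from the arm's shadow. I compared pictures only and did not re-measure their positions.
- **Arm:** the gripper stayed clear of everything, and the measured force was within noise at about 1 N.

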